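# Slide the failed board out of its test nest into the reject bin

## Task

The module in the test nest has failed: open the gate, slide the module out of the nest across the stand and off the stand's yellow-marked edge so that it drops into the blue reject bin below, then close the gate fully again. Slide the module with light fingertip pressure on its top (20 N at most, or it cracks); do not lift it off the stand, and leave the spool, the meter and the jar where they are.

Things in the scene. Friction and masses are not known exactly. Their poses are not given: they have to be found in the camera images.
- stand: Small raised white table, 180 (x) x 155 (y) mm, fixed on the bench; its top is 120 mm above its origin (below the top, at the feet; adjustable feet: the top stands 112 to 120 mm over the bench). The module is slid along its +y; the drop edge is at y = +75 mm. It carries a black nest on the line x = -30 mm. Top and nest are slippery (friction about 0.25).
- nest (a point): Centre of the nest floor. Walls at both sides and the back are 8 mm high, flush with the module, with no room for a finger beside or behind it; open to the stand's +y. The -x wall is fixed; the +x side is a sprung brass jaw, 7 mm high, pressing on the module with about 9 N, so it drags with about 5 N, less and less until it has moved 90 mm.
- edge (a point): Point on the top surface of the stand, on the nest's centre line, at the middle of the path over the drop edge (yellow strip). Axes as the stand's.
- board: Failed module: plate 60 (x) x 90 (y) x 8 mm, about 160 g, green, black chips and red dot near its +y end; grey rubber pad 44 x 50 mm centred 12 mm to -y of the middle, pad top 8.8 mm above the underside, friction 1.2. Origin: centre of underside. Starts in the nest, axes as the stand's. 10 to 14 N on the pad drags it, over 20 N cracks it; a millimetre of height is worth 5 N or more: go by feel.
- gate (a joint): Position of the sliding gate (m): 0 = closed across the mouth of the nest, 0.075 = fully open; it opens along the stand's +x. Stays where it is left; needs about 3 N to slide. It must be at least 0.068 open to let the module pass with room to spare.
- gate_post (a point): Top centre of the gate's upright red post, 12 mm diameter, 37 mm long, on the middle of the aluminium gate bar (72 mm along x, 10 mm along y, its top 13 mm above the stand's top); this point is 50 mm above the stand's top, 39 mm before the drop edge. With the gate open the bar lies beside the path.
- bin: Blue open reject bin, fixed, 190 x 180 mm outside, walls 5 mm; inner floor 14 mm and rim 79 mm above its origin (centre of its underside). It stands under and beyond the drop edge, its rim about 41 mm below the top of the stand. Nearly parallel to the stand.
- bin_rim (a point): Centre of the bin's mouth, at rim height.
- spool: Solder spool, 48 mm diameter, 36 mm tall, grey with bare metal wire, standing loose on the stand beside the nest (about 85 mm from its centre line, on the +x side). Origin: centre of the underside. Leave alone.
- meter: Yellow hand multimeter lying on the bench, 85 x 165 x 36 mm. Origin: centre of the underside. Leave alone.
- flux: Small jar with a black cap, 48 mm diameter, 62 mm tall, on the bench. Origin: centre of the underside. Leave alone.

How it is judged:
By the outcome, as a careful person would: the job done as asked, in the order asked, and still so for the second after the job is handed in, with the robot touching nothing.
It also fails if it takes over 62 s, if anything falls off the work surface, if the arm or the gripper's body presses on something with over 40 N, if the wrist force passes 120 N, or if a joint passes its speed limit or range.

## Robot

A 6-joint arm with a two-finger parallel gripper is mounted at the origin on the work surface. World frame = base frame: x ahead of the robot, y to its left, z up, the work surface at z = 0. Lengths are in m, angles in rad, forces in N, time in s.
With the tool pointing down it reaches from about 0.4 to 0.825 m from the base axis. Payload 7 kg.
Tool frame: the origin (TCP) lies midway between the tips of the shut fingers; the grasp point (between the pads) lies 19 mm behind it; z points along the fingers, y is the line along which they close (so a half turn about z gives the same grasp; the last joint's range is limited). The gripper opens to 88 mm and grips with 3 to 60 N. Pads are 19 mm wide; open, the fingers measure 130 mm over their backs; the gripper's body (78 mm by 193 mm) begins 47 mm behind the grasp point.
Start: joints at [-0.886, 0.359, 0.012, 0, -1.224, -0.288], TCP at [0.261, -0.623, 0.227] pointing down, gripper open.
Joint ranges: [-3.07, 3.07], [-1.43, 2.12], [-1.02, 1.25], [-3.03, 1.67], [-3.05, -0], [-3.03, 3.03]. Speed limits (rad/s): [2.39, 2.39, 3.01, 3.14, 3.14, 3.14].

## Interface

Orientations are given as [roll, pitch, yaw] about the fixed x, y, z axes, in that order (R = Rz(yaw) Ry(pitch) Rx(roll)).
In Python, from rig import * gives the robot as it stands.
- The arm moves only by the shell command python3 -m crank 'ROWS'. ROWS is JSON, one flat list of numbers, 7 for each row, row after row: the shift along the tool's x, y, z in mm, then the turn, a rotation vector about the tool's x, y, z in rad, then the gripper's target within -1 to 1 (shut at 1, half-way at 0, fully open at -1). A call has 1 to 20 rows; each row shifts and turns the commanded pose from where the row before left it, along the tool's axes as they then stand; what a row does not reach is not made up. A row lasts 1/12 s, in which the tool goes at most 41.7 mm and 7.16 degrees, less where a joint would pass 70% of its speed; a pose out of reach is approached as far as the arm can. A call is refused whole if a number of a shift passes 41.7 or a number of a turn 0.125, either way. A call with a gripper value outside its range is refused whole. The fingers move at their own pace and stop on an object; the grip force is fixed at half the most. Time passes only in rows, so rows that do not move let the fingers close. It gives the time, the measured TCP pose, the force, the opening and the grip force at its end, in the units of the state.
- get_state(): the state, without advancing time (a new reading comes with each control period).
- capture(name): name is "scene" or "top"; returns the picture (420x560x3 uint8, red, green, blue); there is no depth.
- camera_params(name): a dict with "K" (3x3 intrinsics, pixels), "world_from_camera" (4x4, takes a point from camera to world coordinates). Camera axes: x right, y up, looking along -z (the intrinsics and any distortion apply to the point x, -y, -z); pixel columns grow to the right and rows downward; lengths in m; the calibration is good to about 2 mm. A picture is of the moment at which its call begins. camera_params takes no time and is no camera call.
- finish_job(): hands the job in; it is judged then, once.
Trained networks look in the newest picture that a camera, given by its name, has taken for a name from the list of things; names that differ only in an ending like _2 or _b are one class to them, and where a whole thing is asked for, a point or a joint stands for the part that bears it (a point fixed in the world has none). Each returns a list of dicts, best first, with "p" (0 to 1); they miss things now and then, are a little off and sometimes report something else, mostly with a low value. They report only what shows in the picture. A call takes as long as a camera call.
- trace(camera, label): "pixels" (420x560 bool, what is visible of it) and "pixel" ([column, row] in pixels, amid what is visible of it).
The state is a dict: "t": time; "joint_positions": joint angles; "qvel": joint speeds; "joint_torque": joint torques, N m; "eef_pos": TCP position; "tool_rot": TCP orientation; "force": force on the tool from outside, world axes, zero at the start; "wrist_torque": the same for the moment, N m; "grip_width": opening from 0.0 (shut) to 1.0 (fully open); "grip_force": force on a finger pad.
Only numpy, scipy, OpenCV 4.12 (cv2) and the standard library are available. Lean on these libraries where they do the work, as an engineer would, in place of code of your own. Each camera call takes 0.05 s, during which the arm holds its last target. There are 200 camera calls.

## Working session

There is one attempt and no reset: what is moved stays moved. The work goes in short steps, Python scripts to look and compute and a shell command to move; the robot and the scene stay as the last step left them, time stands still between calls to the robot, and variables do not carry over. Pictures are saved under pics/ and viewed, at most 10 in all, crops included, and the job is handed in when it is done.

```bash
mkdir -p pics; ls; cat > h.py <<'E'
from rig import *
import numpy as np, cv2
E
python3 - <<'E'
from h import *
print(get_state())
for n in ("scene","top"):
    im=capture(n); cv2.imwrite(f"pics/{n}0.png",im[:,:,::-1]); print(n,camera_params(n))
    for l in ("stand","board","gate_post","bin","spool","meter","flux","nest"):
        r=trace(n,l)
        if r: print(l,r[0]["p"],r[0]["pixel"],r[0]["pixels"].sum())
E
```

```text
pics
{'t': 0.0, 'joint_positions': array([-8.85892932e-01,  3.59358000e-01,  1.10605222e-02, -3.59502883e-04,
       -1.22408437e+00, -2.88105919e-01]), 'qvel': array([-0.00016791,  0.00041132,  0.00127861,  0.00013709, -0.00098744,
       -0.00115997]), 'joint_torque': array([-8.38932792e-04, -5.82712269e+01,  2.93046820e+01,  6.99698254e+00,
        6.74390380e-03, -1.74622232e-04]), 'eef_pos': array([ 0.26065936, -0.62211317,  0.2256404 ]), 'tool_rot': array([ 3.13997644e+00, -1.26522346e-04, -2.74491750e+00]), 'force': array([-0.41766048,  0.09245442, -0.78602472]), 'wrist_torque': array([-0.00726804,  0.02727343, -0.0705549 ]), 'grip_force': 0.0, 'grip_width': 1.0008717046145839}
scene {'K': array([[468.59830119,   0.        , 276.15970926],
       [  0.        , 468.59830119, 210.30282715],
       [  0.        ,   0.        ,   1.        ]]), 'world_from_camera': array([[ 0.25742373, -0.80591957,  0.53312913,  1.13888735],
       [ 0.96622393,  0.20782216, -0.15238526, -0.2200325 ],
       [ 0.01201422,  0.55434971,  0.83219713,  1.05427239],
       [ 0.        ,  0.        ,  
[... 213 characters left out ...]
ux 0.97 [426.1, 173.8] 395
nest 0.91 [276.3, 227.1] 3437
top {'K': array([[494.71836732,   0.        , 284.16519963],
       [  0.        , 494.71836732, 209.82402126],
       [  0.        ,   0.        ,   1.        ]]), 'world_from_camera': array([[-0.01203509,  0.98978647, -0.14204891,  0.34708561],
       [-0.99991439, -0.01264233, -0.00337311, -0.04779065],
       [-0.00513448,  0.14199616,  0.98985389,  1.57816108],
       [ 0.        ,  0.        ,  0.        ,  1.        ]])}
stand 0.91 [287.0, 214.0] 2319
board 0.94 [300.0, 219.7] 552
gate_post 0.49 [280.1, 217.5] 29
bin 0.77 [247.8, 240.0] 3281
spool 0.73 [294.9, 192.7] 184
flux 0.72 [144.4, 241.7] 259
nest 0.81 [286.2, 209.1] 2333
```

```bash
python3 - <<'E'
import cv2,numpy as np
a=cv2.imread("pics/scene0.png")[110:320,180:460];b=cv2.imread("pics/top0.png")[140:290,190:370]
cv2.imwrite("pics/a.png",np.vstack([cv2.resize(a,(400,300),interpolation=2),]) if 0 else cv2.resize(a,(784,588),interpolation=cv2.INTER_CUBIC))
cv2.imwrite("pics/b.png",cv2.resize(b,(720,600),interpolation=cv2.INTER_CUBIC))
E
```

```text
(no output)
```

View pics/a.png

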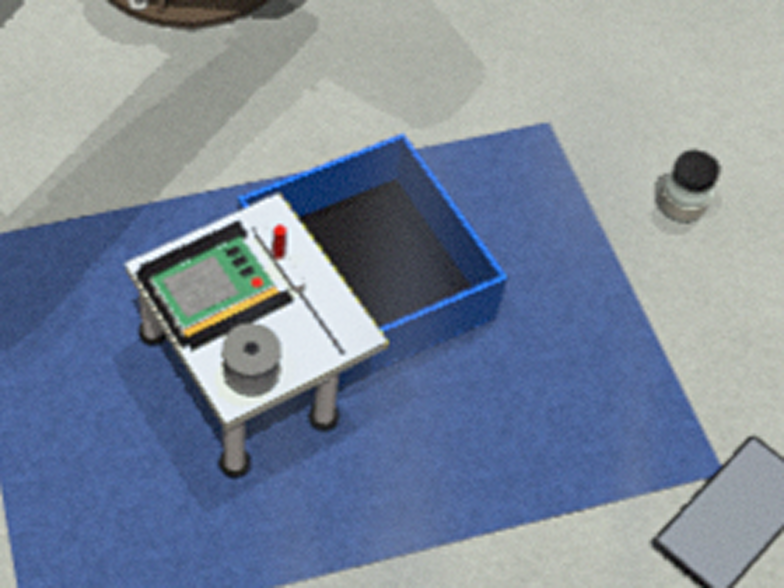

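View pics/b.png

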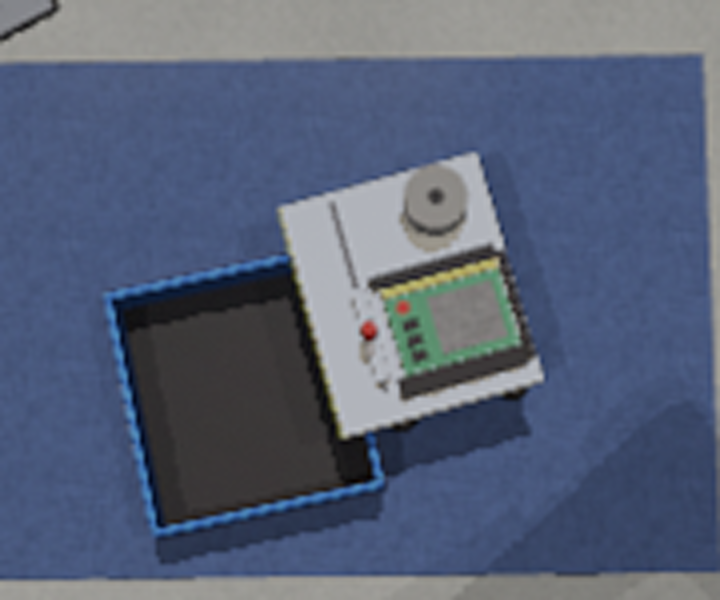

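The pictures show the stand with its yellow edge facing +y (to the left in the top view, yaw about 14°). The post is near top pixel (282,222) and scene pixel (280,193), the spool is on the +x side, and the bin lies beyond the edge. Next I'll fit the stand pose from its corners in both views.

```bash
cat >> h.py <<'E'
def proj(n,P):
    c=camera_params(n);T=np.linalg.inv(c["world_from_camera"]);p=np.atleast_2d(P)@T[:3,:3].T+T[:3,3]
    q=p*[1,-1,-1]; q=q@c["K"].T; return q[:,:2]/q[:,2:]
def tri(px):  # {cam:pixel}
    A=[];B=[]
    for n,p in px.items():
        c=camera_params(n);W=c["world_from_camera"];d=np.linalg.inv(c["K"])@[p[0],p[1],1];d=W[:3,:3]@(d*[1,-1,-1]);d/=np.linalg.norm(d)
        M=np.eye(3)-np.outer(d,d);A.append(M);B.append(M@W[:3,3])
    x=np.linalg.lstsq(np.vstack(A),np.hstack(B),rcond=None)[0]
    return x
E
python3 - <<'E'
from h import *
from scipy.optimize import least_squares
loc=np.array([[-90,77.5,0],[90,77.5,0],[90,-77.5,0],[-90,-77.5,0],[-30,36,50]])/1000
S=np.array([[280,196],[388,343],[228,420],[127,264],[280,228]])/2.8+[180,110]
T=np.array([[342,437],[283,208],[478,153],[543,380],[368,330]])/4+[190,140]
for a,b in zip(S,T): print(tri({"scene":a,"top":b}).round(4))
def pts(v):
    c,s=np.cos(v[3]),np.sin(v[3]);return loc@np.array([[c,-s,0],[s,c,0],[0,0,1]]).T+v[:3]
f=lambda v:np.r_[(proj("scene",pts(v))-S).ravel(),(proj("top",pts(v))-T).ravel()]
r=least_squares(f,[.4,0,.12,.25],loss="soft_l1",x_scale=[.01,.01,.01,.05]);print(r.x.round(4),r.fun.reshape(-1,2).round(1).tolist())
v=r.x;c,s=np.cos(v[3]),np.sin(v[3]);R=np.array([[c,-s,0],[s,c,0],[0,0,1]])
for n,p in dict(post=(-.03,.036,.05),edge=(-.03,.075,0),pad=(-.03,-.03,.0)).items(): print(n,(R@p+v[:3]).round(4))
for n,a,b in (("boardc",(160,272),(530,355)),):pass
E
```

```text
[ 0.441  -0.0139  0.1018]
[0.6152 0.0311 0.1039]
[ 0.6544 -0.1173  0.1082]
[ 0.4814 -0.1641  0.104 ]
[ 0.5144 -0.0347  0.1573]
[ 0.5486 -0.0644  0.1039  0.2599] [[-0.1, -0.4], [-0.5, -0.0], [-0.9, 1.2], [-0.1, -0.1], [-2.2, -0.2], [-1.0, -0.4], [-2.1, -0.5], [-1.6, -0.3], [-1.2, -0.2], [0.4, 1.4]]
post [ 0.5104 -0.0373  0.1539]
edge [5.004e-01 4.000e-04 1.039e-01]
pad [ 0.5274 -0.1011  0.1039]
```

```bash
python3 - <<'E'
from h import *
from scipy.optimize import least_squares
loc=np.array([[-90,75,0],[90,75,0],[90,-80,0],[-90,-80,0],[-30,36,50]])/1000
S=(np.array([[280,196],[388,343],[228,420],[127,264],[280,228]])+.5)/2.8+[180,110]-.5
T=(np.array([[342,437],[283,208],[478,153],[543,380],[368,330]])+.5)/4+[190,140]-.5
def rot(t):
    c,s=np.cos(t),np.sin(t);return np.array([[c,-s,0],[s,c,0],[0,0,1]])
pts=lambda v:loc@rot(v[3]).T+v[:3]
f=lambda v:np.r_[(proj("scene",pts(v))-S).ravel(),(proj("top",pts(v))-T).ravel()]
r=least_squares(f,[.4,0,.12,.25],loss="soft_l1",x_scale=[.01,.01,.01,.05]);v=r.x;print(v.round(4),r.fun.reshape(-1,2).round(1).tolist())
np.save("stand.npy",v);R=rot(v[3])
L=lambda P:(R.T@(P-v[:3])*1000).round(1)
q=lambda a,b:tri({"scene":(np.array(a)+.5)/2.8+[180,110]-.5,"top":(np.array(b)+.5)/4+[190,140]-.5})
print("spooltop",L(q((251,347),(435,197))));print("pad",L(q((207,289),(467,318))));print("reddot",L(q((257,283),(403,307))))
print("post",L(q((280,228),(368,330))))
for n,p in dict(post=(-.03,.036,.05),edge=(-.03,.075,0)).items():
    P=R@p+v[:3];s=get_state();psi=v[3]-np.pi/2;d=P-s["eef_pos"]
    tx=np.array([np.cos(psi),np.sin(psi),0]);ty=np.array([np.sin(psi),-np.cos(psi),0])
    print(n,P.round(4),"turn",psi-s["tool_rot"][2],"tool mm",(1000*np.array([d@tx,d@ty,-d[2]])).round(1))
E
```

```text
[ 0.5487 -0.0626  0.1061  0.2597] [[0.1, -0.3], [-0.3, 0.1], [-0.8, 1.4], [-0.1, 0.0], [-1.1, -0.6], [-0.4, -0.3], [-1.5, -0.5], [-0.9, -0.3], [-0.6, -0.1], [0.2, 1.7]]
spooltop [ 57.7 -38.7  40.2]
pad [-29.9 -36.3   7.3]
reddot [-10.8   5.2  11.2]
post [-25.3  35.7  53.3]
post [ 0.5104 -0.0356  0.1561] turn 1.4336644918436527 tool mm [-503.2 -391.9   70.5]
edge [0.5004 0.0021 0.1061] turn 1.4336644918436527 tool mm [-542.2 -391.9  120.5]
```

```bash
python3 -m crank '[0,0,0,0,0,-0.12,1, 0,0,0,0,0,-0.12,1, 0,0,0,0,0,-0.12,1, 0,0,0,0,0,-0.12,1, 0,0,0,0,0,-0.12,1, 0,0,0,0,0,-0.12,1, 0,0,0,0,0,-0.12,1, 0,0,0,0,0,-0.12,1, 0,0,0,0,0,-0.12,1, 0,0,0,0,0,-0.12,1, 0,0,0,0,0,-0.12,1, 0,0,0,0,0,-0.12,1]'
```

```text
t: 1.9
eef_pos: [0.2609, -0.6226, 0.2266]
tool_rot: [-3.142, -0.0, -1.299]
force: [-0.6, -0.2, 0.6]
grip_width: 0.153
grip_force: 0.0
```

```bash
python3 -m crank '[-29.6,-23,0,0,0,0.012,0, -29.6,-23,0,0,0,0,0, -29.6,-23,0,0,0,0,0, -29.6,-23,0,0,0,0,0, -29.6,-23,0,0,0,0,0, -29.6,-23,0,0,0,0,0, -29.6,-23,0,0,0,0,0, -29.6,-23,0,0,0,0,0, -29.6,-23,0,0,0,0,0, -29.6,-23,0,0,0,0,0, -29.6,-23,0,0,0,0,0, -29.6,-23,0,0,0,0,0, -29.6,-23,0,0,0,0,0, -29.6,-23,0,0,0,0,0, -29.6,-23,0,0,0,0,0, -29.6,-23,0,0,0,0,0, -29.6,-23,0,0,0,0,0, 0,0,0,0,0,0,0, 0,0,0,0,0,0,0]'
python3 - <<'E'
from h import *
s=get_state();v=np.load("stand.npy")
c,n=np.cos(v[3]),np.sin(v[3]);d=s["eef_pos"]-v[:3]
print("stand-local tcp",1e3*(c*d[0]+n*d[1]),1e3*(-n*d[0]+c*d[1]),s["grip_width"])
a=capture("scene")[110:290,200:440];cv2.imwrite("pics/c.png",cv2.resize(a[:,:,::-1],(800,600),interpolation=2))
E
```

```text
t: 3.48
eef_pos: [0.513, -0.0353, 0.2264]
tool_rot: [3.141, -0.0, -1.314]
force: [-1.1, -1.0, -0.7]
grip_width: 0.5
grip_force: 0.0
stand-local tcp -27.446813107694677 35.61016814324322 0.5001825883202106
```

View pics/c.png

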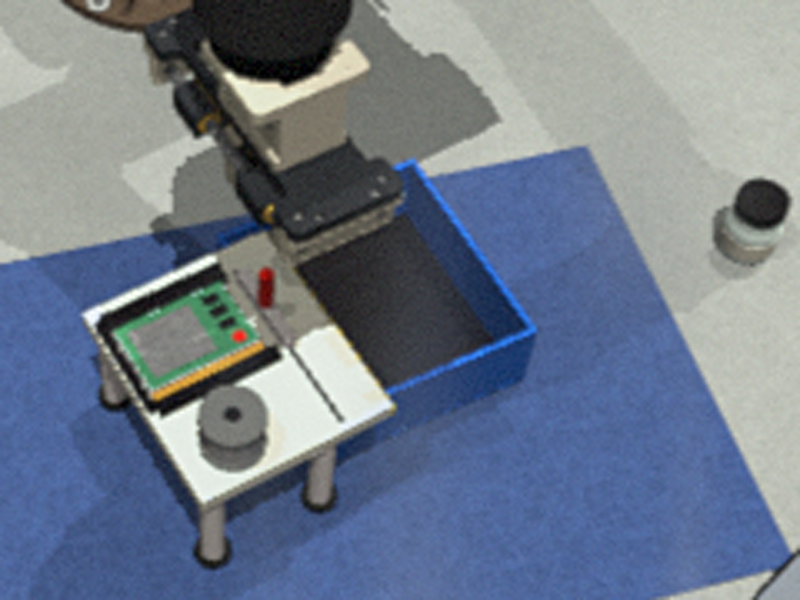

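The gripper hovers up-image of the post; the post is at crop pixel (266,288). I'll check where the TCP should project.

```bash
python3 - <<'E'
from h import *
s=get_state();p=s["eef_pos"]
ty=np.array([np.sin(-1.314),-np.cos(-1.314),0])
for q in (p,p+[0,0,-.06],p+.03*ty,p-.03*ty,p+[0,0,.066]): print((proj("scene",q)[0]-[200,110])*3.333)
E
```

```text
[263.11927858 209.30595159]
[261.67568274 262.16539675]
[241.24833014 179.01971783]
[285.59400035 240.42827255]
[264.87441313 145.03904567]
```

```bash
python3 -m crank '[0,-2,20,0,0,0,0, 0,0,20,0,0,0,0, 0,0,20,0,0,0,0, 0,0,12,0,0,0,0, 0,0,10,0,0,0,0, 0,0,0,0,0,0,1, 0,0,0,0,0,0,1, 0,0,0,0,0,0,1, 0,0,0,0,0,0,1, 0,0,0,0,0,0,1, 0,0,0,0,0,0,1, 0,0,0,0,0,0,1, 0,0,0,0,0,0,1]'
```

```text
t: 4.62
eef_pos: [0.5155, -0.0364, 0.1455]
tool_rot: [-3.139, -0.0, -1.316]
force: [2.4, -0.2, 4.3]
grip_width: 0.125
grip_force: 30.0
```

```bash
python3 -m crank '[0,-6,0,0,0,0,1, 0,-7,0,0,0,0,1, 0,-7,0,0,0,0,1, 0,-7,0,0,0,0,1, 0,-7,0,0,0,0,1, 0,-7,0,0,0,0,1, 0,-7,0,0,0,0,1, 0,-7,0,0,0,0,1, 0,-7,0,0,0,0,1, 0,-5,0,0,0,0,1, 0,-3,0,0,0,0,1, 0,0,0,0,0,0,1, 0,0,0,0,0,0,1]'
```

```text
t: 5.7
eef_pos: [0.5828, -0.0181, 0.1455]
tool_rot: [-3.14, 0.0, -1.316]
force: [-0.4, 4.4, 7.6]
grip_width: 0.121
grip_force: 30.0
```

```bash
python3 -m crank '[0,-2,0,0,0,0,1, 0,-2,0,0,0,0,1, 0,0,0,0,0,0,1, 0,0,0,0,0,0,1]'; python3 -m crank '[0,-2,0,0,0,0,1, 0,0,0,0,0,0,1, 0,0,0,0,0,0,1]'
```

```text
t: 6.03
eef_pos: [0.5838, -0.018, 0.1454]
tool_rot: [3.138, 0.001, -1.317]
force: [-10.7, 2.7, 15.1]
grip_width: 0.125
grip_force: 30.0
t: 6.28
eef_pos: [0.5839, -0.018, 0.1453]
tool_rot: [3.134, 0.001, -1.317]
force: [-17.2, 4.1, 20.0]
grip_width: 0.123
grip_force: 30.0
```

```bash
python3 -m crank '[0,3,0,0,0,0,1, 0,2,0,0,0,0,1, 0,0,0,0,0,0,0.3, 0,0,0,0,0,0,0.3, 0,0,0,0,0,0,0.3, 0,0,0,0,0,0,0.3, 0,0,-15,0,0,0,0.3, 0,0,-25,0,0,0,0.3, 0,0,-25,0,0,0,1, 20.5,18.8,0,0,0,0,1, 20.5,18.8,0,0,0,0,1, 20.5,18.7,0,0,0,0,1, 20.5,18.7,0,0,0,0,1, 0,0,15,0,0,0,1, 0,0,15,0,0,0,1, 0,0,10,0,0,0,1, 0,0,10,0,0,0,1, 0,0,5,0,0,0,1, 0,0,0,0,0,0,1, 0,0,0,0,0,0,1]'
python3 - <<'E'
from h import *
s=get_state();v=np.load("stand.npy")
c,n=np.cos(v[3]),np.sin(v[3]);d=s["eef_pos"]-v[:3]
print("local",1e3*(c*d[0]+n*d[1]),1e3*(-n*d[0]+c*d[1]),s["grip_width"],s["force"])
a=capture("scene")[110:290,200:440];cv2.imwrite("pics/d.png",cv2.resize(a[:,:,::-1],(800,600),interpolation=2))
a=capture("top")[140:290,190:370];cv2.imwrite("pics/e.png",cv2.resize(a[:,:,::-1],(720,600),interpolation=2))
E
```

```text
t: 7.95
eef_pos: [0.5313, -0.1167, 0.1545]
tool_rot: [3.141, -0.0, -1.316]
force: [1.5, 1.4, -0.6]
grip_width: 0.005
grip_force: 0.0
local -30.643495109110997 -47.80880586629269 0.005246275774824483 [ 1.47077569  1.41773571 -0.59598239]
```

View pics/d.png

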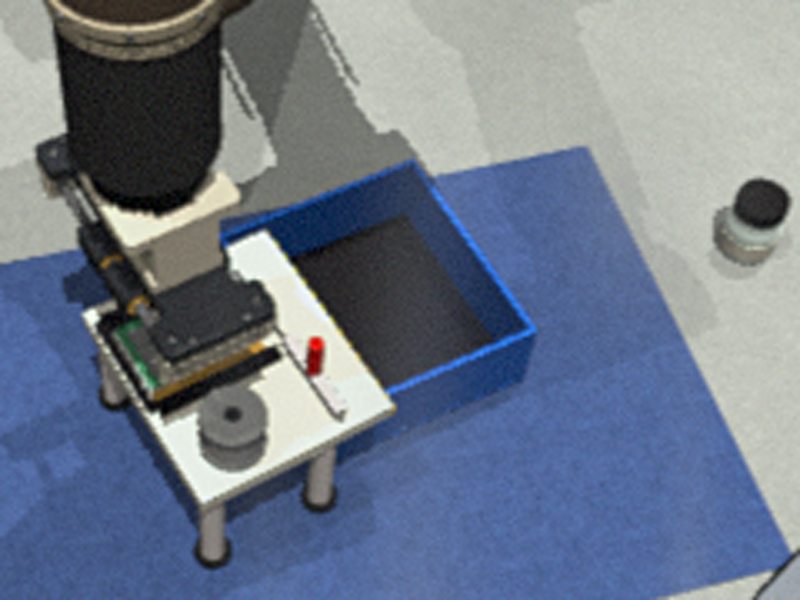

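The gate is open (post at crop (315,355)) and the fingers are over the pad. Now I'll press by feel.

```bash
python3 -m crank '[-4,0,10,0,0,0,1, 0,0,8,0,0,0,1, 0,0,5,0,0,0,1, 0,0,0,0,0,0,1, 0,0,0,0,0,0,1]'; for i in 1 2 3; do echo; done; python3 -m crank '[0,0,2,0,0,0,1, 0,0,0,0,0,0,1]'
```

```text
t: 8.47
eef_pos: [0.5298, -0.1131, 0.131]
tool_rot: [3.14, 0.0, -1.317]
force: [0.5, 0.0, 0.3]
grip_width: 0.005
grip_force: 0.0



t: 8.63
eef_pos: [0.5302, -0.1131, 0.1295]
tool_rot: [-3.142, 0.0, -1.317]
force: [0.4, -0.4, 0.2]
grip_width: 0.002
grip_force: 0.0
```

```bash
python3 -m crank '[0,0,1.5,0,0,0,1, 0,0,0,0,0,0,1]'
```

```text
t: 8.8
eef_pos: [0.5301, -0.1131, 0.128]
tool_rot: [-3.142, 0.0, -1.317]
force: [-0.4, 0.4, 0.2]
grip_width: 0.002
grip_force: 0.0
```

```bash
python3 -m crank '[0,0,1,0,0,0,1, 0,0,0,0,0,0,1]'
```

```text
t: 8.97
eef_pos: [0.5301, -0.1131, 0.127]
tool_rot: [3.142, 0.0, -1.317]
force: [0.1, 0.3, 0.2]
grip_width: 0.006
grip_force: 0.0
```

```bash
python3 -m crank '[0,0,1,0,0,0,1, 0,0,0,0,0,0,1]'
```

```text
t: 9.13
eef_pos: [0.53, -0.113, 0.1259]
tool_rot: [3.141, 0.0, -1.317]
force: [-0.3, -0.2, 0.2]
grip_width: 0.003
grip_force: 0.0
```

```bash
python3 -m crank '[0,0,1,0,0,0,1, 0,0,0,0,0,0,1]'
```

```text
t: 9.3
eef_pos: [0.53, -0.1131, 0.1249]
tool_rot: [3.141, 0.0, -1.317]
force: [-0.8, -0.2, 0.2]
grip_width: 0.01
grip_force: 0.0
```

```bash
python3 -m crank '[0,0,1,0,0,0,1, 0,0,0,0,0,0,1]'
```

```text
t: 9.47
eef_pos: [0.53, -0.113, 0.1239]
tool_rot: [3.141, 0.0, -1.317]
force: [-0.4, 0.7, 0.4]
grip_width: 0.004
grip_force: 0.0
```

```bash
python3 -m crank '[0,0,1,0,0,0,1, 0,0,0,0,0,0,1]'
```

```text
t: 9.63
eef_pos: [0.53, -0.113, 0.1229]
tool_rot: [3.141, 0.0, -1.317]
force: [-0.1, -0.3, -0.4]
grip_width: 0.005
grip_force: 0.0
```

```bash
python3 -m crank '[0,0,1,0,0,0,1, 0,0,0,0,0,0,1]'
```

```text
t: 9.8
eef_pos: [0.5301, -0.1131, 0.1227]
tool_rot: [-3.141, -0.0, -1.317]
force: [-3.0, 1.2, 6.0]
grip_width: 0.004
grip_force: 3.2
```

```bash
python3 -m crank '[0,0,0.7,0,0,0,1, 0,0,0,0,0,0,1]'
```

```text
t: 9.97
eef_pos: [0.5301, -0.1131, 0.1227]
tool_rot: [-3.141, -0.0, -1.316]
force: [-5.9, 1.5, 11.7]
grip_width: 0.001
grip_force: 6.0
```

```bash
python3 -m crank '[-2,0,0,0,0,0,1, -2,0,0,0,0,0,1, -2,0,0,0,0,0,1]'
```

```text
t: 10.22
eef_pos: [0.5289, -0.1085, 0.1227]
tool_rot: [-3.141, -0.002, -1.316]
force: [-2.4, -6.3, 8.4]
grip_width: 0.003
grip_force: 4.3
```

```bash
python3 -m crank '[0,0,0.5,0,0,0,1, -2,0,0,0,0,0,1, -2,0,0,0,0,0,1, -2,0,0,0,0,0,1]'
```

```text
t: 10.55
eef_pos: [0.5274, -0.103, 0.1226]
tool_rot: [-3.141, -0.003, -1.316]
force: [-4.8, -7.1, 12.5]
grip_width: 0.007
grip_force: 6.2
```

Moving. I'll continue in small lots while watching the normal force.

```bash
python3 -m crank '[-3,0,0,0,0,0,1, -3,0,0,0,0,0,1, -3,0,0,0,0,0,1, -3,0,0,0,0,0,1]'
python3 - <<'E'
from h import *
b=trace("top","board") if 0 else None
capture("scene");r=trace("scene","board");print([(x["p"],x["pixel"],x["pixels"].sum()) for x in r][:1])
E
```

```text
t: 10.88
eef_pos: [0.5243, -0.0914, 0.1226]
tool_rot: [-3.141, -0.003, -1.316]
force: [-3.9, -7.6, 12.9]
grip_width: 0.011
grip_force: 6.6
[(0.59, [248.6, 213.8], np.int64(156))]
```

```bash
python3 -m crank '[-3,0,0,0,0,0,1, -3,0,0,0,0,0,1, -3,0,0,0,0,0,1, -3,0,0,0,0,0,1, -3,0,0,0,0,0,1]'
python3 - <<'E'
from h import *
a=capture("scene")[110:290,200:440];cv2.imwrite("pics/f.png",cv2.resize(a[:,:,::-1],(800,600),interpolation=2))
E
```

```text
t: 11.4
eef_pos: [0.5203, -0.0769, 0.1226]
tool_rot: [3.141, -0.003, -1.316]
force: [-4.3, -8.0, 13.7]
grip_width: -0.0
grip_force: 7.0
```

View pics/f.png

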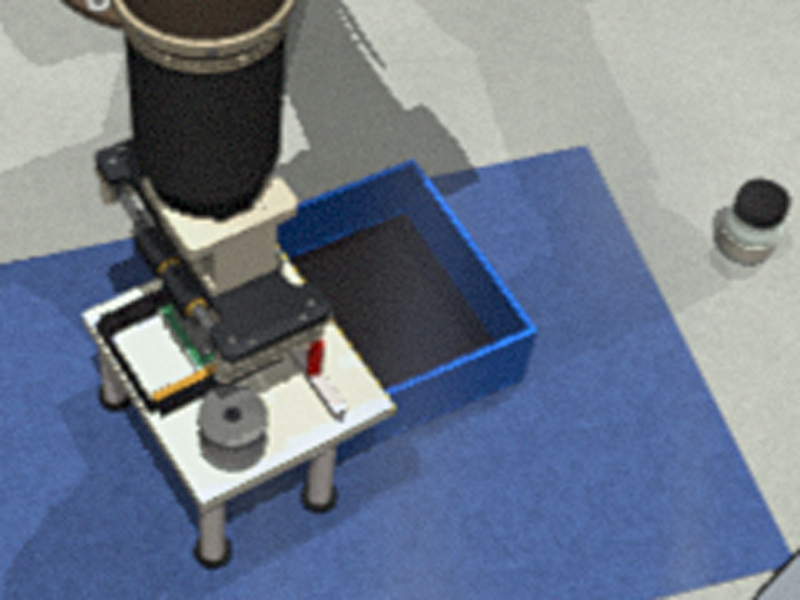

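The board follows the finger: the bare nest floor now shows at crop (160,345). I'll carry on.

```bash
python3 -m crank '[-3,0,-0.15,0,0,0,1, -3,0,0,0,0,0,1, -3,0,0,0,0,0,1, -3,0,0,0,0,0,1, -3,0,0,0,0,0,1, -3,0,0,0,0,0,1]'
```

```text
t: 11.95
eef_pos: [0.5157, -0.0594, 0.1226]
tool_rot: [3.141, -0.003, -1.316]
force: [-4.0, -7.5, 13.2]
grip_width: -0.0
grip_force: 6.9
```

```bash
python3 -m crank '[-3,0,0,0,0,0,1, -3,0,0,0,0,0,1, -3,0,0,0,0,0,1, -3,0,0,0,0,0,1, -3,0,0,0,0,0,1, -3,0,0,0,0,0,1]'
```

```text
t: 12.45
eef_pos: [0.5113, -0.0419, 0.1226]
tool_rot: [3.141, -0.002, -1.316]
force: [-4.0, -7.5, 13.7]
grip_width: 0.006
grip_force: 6.6
```

```bash
python3 -m crank '[-3,0,-0.1,0,0,0,1, -3,0,0,0,0,0,1, -3,0,0,0,0,0,1, -3,0,0,0,0,0,1, -3,0,0,0,0,0,1, -3,0,0,0,0,0,1]'
```

```text
t: 12.95
eef_pos: [0.508, -0.0238, 0.1227]
tool_rot: [-3.139, -0.002, -1.316]
force: [1.5, -5.4, 7.9]
grip_width: 0.003
grip_force: 4.1
```

```bash
python3 -m crank '[-3,0,0,0,0,0,1, -3,0,0,0,0,0,1, -3,0,0,0,0,0,1, -3,0,0,0,0,0,1]'
python3 - <<'E'
from h import *
s=get_state();v=np.load("stand.npy")
c,n=np.cos(v[3]),np.sin(v[3]);d=s["eef_pos"]-v[:3]
print("local",1e3*(c*d[0]+n*d[1]),1e3*(-n*d[0]+c*d[1]))
a=capture("scene")[110:290,200:440];cv2.imwrite("pics/g.png",cv2.resize(a[:,:,::-1],(800,600),interpolation=2))
E
```

```text
t: 13.28
eef_pos: [0.5053, -0.0115, 0.1227]
tool_rot: [-3.138, -0.001, -1.316]
force: [0.3, -2.2, 9.6]
grip_width: 0.004
grip_force: 4.2
local -28.779524366948486 60.58856939687765
```

View pics/g.png

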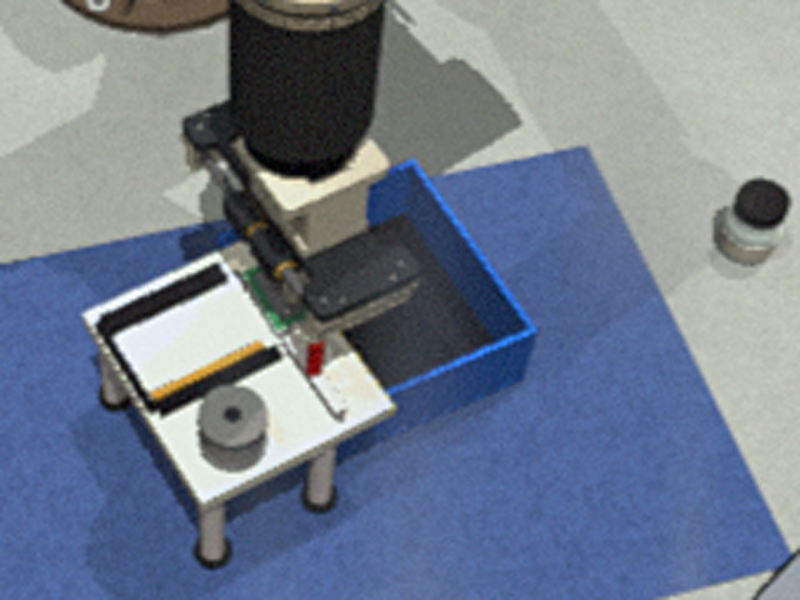

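The board's tail lies along crop (250,272)–(295,322), roughly at the gate line. A bit further, then lift so it tips.

```bash
python3 -m crank '[-3,0,0,0,0,0,1, -3,0,0,0,0,0,1, -2,0,0,0,0,0,1, -2,0,0,0,0,0,1]'
```

```text
t: 13.67
eef_pos: [0.5028, -0.0018, 0.1227]
tool_rot: [-3.138, -0.001, -1.316]
force: [-0.1, -2.0, 8.6]
grip_width: 0.005
grip_force: 4.2
```

```bash
python3 -m crank '[0,0,-20,0,0,0,1, 0,0,-30,0,0,0,1, 0,0,-20,0,0,0,1, 0,0,0,0,0,0,1, 0,0,0,0,0,0,1, 0,0,0,0,0,0,1, 0,0,0,0,0,0,1]'
python3 - <<'E'
from h import *
a=capture("scene")[110:290,200:440];cv2.imwrite("pics/i.png",cv2.resize(a[:,:,::-1],(800,600),interpolation=2))
E
```

```text
t: 14.25
eef_pos: [0.5005, -0.0019, 0.1901]
tool_rot: [3.14, 0.0, -1.317]
force: [-0.4, -0.4, -0.7]
grip_width: 0.013
grip_force: 0.0
```

View pics/i.png

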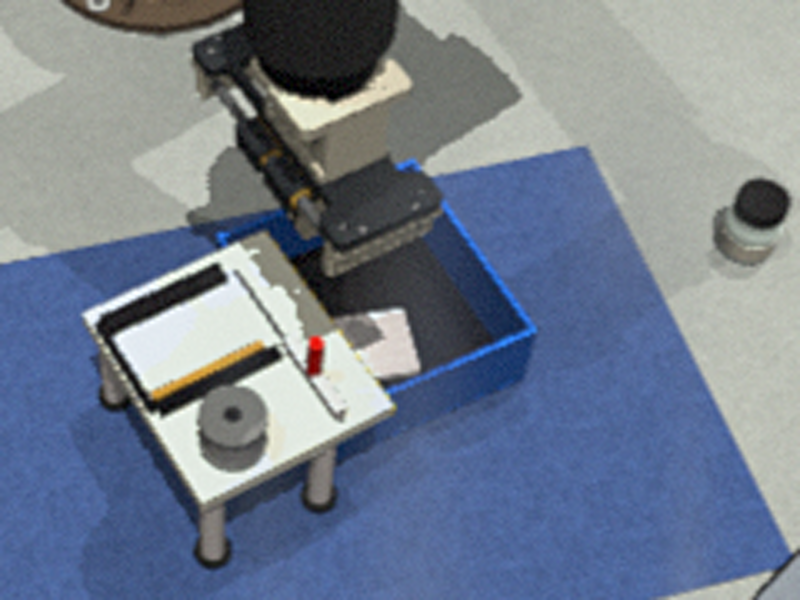

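The module lies in the bin, upside down, at crop (380,345). Next I'll grip the post at (0.584,-0.018) again and close the gate.

```bash
python3 -m crank '[9.2,-19.2,0,0,0,0,0, 9.1,-19.2,0,0,0,0,0, 9.1,-19.2,0,0,0,0,0, 9.1,-19.1,0,0,0,0,0, 0,0,0,0,0,0,0, 0,0,0,0,0,0,0, 0,0,0,0,0,0,0, 0,0,15,0,0,0,0, 0,0,15,0,0,0,0, 0,0,14,0,0,0,0, 0,0,0,0,0,0,1, 0,0,0,0,0,0,1, 0,0,0,0,0,0,1, 0,0,0,0,0,0,1, 0,0,0,0,0,0,1, 0,0,0,0,0,0,1, 0,0,0,0,0,0,1]'
```

```text
t: 15.72
eef_pos: [0.5837, -0.0181, 0.1479]
tool_rot: [3.14, -0.0, -1.317]
force: [-4.4, 0.1, 6.4]
grip_width: 0.125
grip_force: 30.0
```

```bash
python3 -m crank '[0,7,0,0,0,0,1, 0,7,0,0,0,0,1, 0,7,0,0,0,0,1, 0,7,0,0,0,0,1, 0,7,0,0,0,0,1, 0,7,0,0,0,0,1, 0,7,0,0,0,0,1, 0,7,0,0,0,0,1, 0,7,0,0,0,0,1, 0,5,0,0,0,0,1, 0,4,0,0,0,0,1, 0,0,0,0,0,0,1, 0,0,0,0,0,0,1]'
```

```text
t: 16.8
eef_pos: [0.5141, -0.0369, 0.1479]
tool_rot: [3.141, -0.001, -1.317]
force: [0.3, -4.6, 8.8]
grip_width: 0.122
grip_force: 30.0
```

Travelled 72 mm so far; push on to the stop.

```bash
python3 -m crank '[0,2,0,0,0,0,1, 0,2,0,0,0,0,1, 0,2,0,0,0,0,1, 0,0,0,0,0,0,1, 0,0,0,0,0,0,1]'
```

```text
t: 17.22
eef_pos: [0.5109, -0.0377, 0.1479]
tool_rot: [-3.137, -0.001, -1.316]
force: [9.1, -4.5, -0.2]
grip_width: 0.123
grip_force: 30.0
```

```bash
python3 -m crank '[0,2,0,0,0,0,1, 0,0,0,0,0,0,1, 0,0,0,0,0,0,1]'
```

```text
t: 17.47
eef_pos: [0.5108, -0.0377, 0.148]
tool_rot: [-3.134, -0.001, -1.316]
force: [16.1, -3.4, -5.9]
grip_width: 0.128
grip_force: 30.0
```

At the stop. I'll ease the load partly, so as not to drag the gate back, then release and retreat.

```bash
python3 -m crank '[0,-2,0,0,0,0,1, 0,-1,0,0,0,0,1, 0,0,0,0,0,0,1, 0,0,0,0,0,0,0, 0,0,0,0,0,0,0, 0,0,0,0,0,0,0, 0,0,0,0,0,0,0, 0,0,0,0,0,0,0, 0,0,0,0,0,0,0, 0,0,-10,0,0,0,0, 0,0,-20,0,0,0,0, 0,0,-30,0,0,0,0, 0,0,-30,0,0,0,0, 0,20,-20,0,0,0,0, 0,30,0,0,0,0,0, 0,30,0,0,0,0,0, 0,0,0,0,0,0,0, 0,0,0,0,0,0,0]'
python3 - <<'E'
from h import *
a=capture("scene")[110:290,200:440];cv2.imwrite("pics/j.png",cv2.resize(a[:,:,::-1],(800,600),interpolation=2))
E
```

```text
t: 18.97
eef_pos: [0.4317, -0.0576, 0.2586]
tool_rot: [-3.139, 0.0, -1.317]
force: [0.8, -1.1, 0.5]
grip_width: 0.496
grip_force: 0.0
```

View pics/j.png

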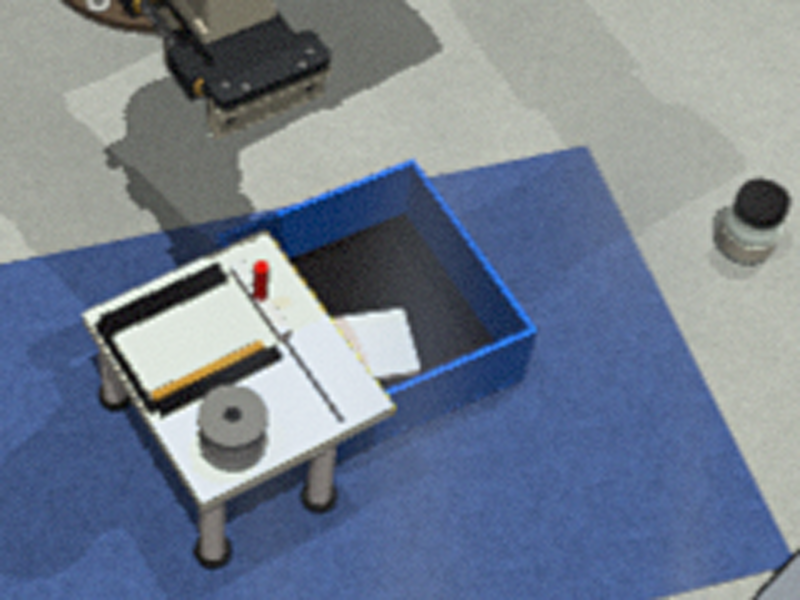

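The module is in the bin at crop (380,345). The gate post at (261,282) is at its closed stop, and the spool and jar haven't moved.

```bash
python3 -c "
from rig import *
print(finish_job())"
```

```text
the job is handed in; nothing more can be done
None
```

The job is handed in: the module was slid out into the reject bin under light pressure (highest reading 13.7 N), the gate was pushed closed to its stop, and the spool, meter and jar were not touched, in about 19 s; the judging result was not shown.

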